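# Lock the filter cover of the bench dust extractor

### The job

The filter cover of the dust extractor is in its place but not locked. With a fingertip in its slot, turn each of the two quarter-turn discs clockwise (seen from above) all the way to its stop, so that both cams lie over the cover; leave the cover seated where it is and do not move the things standing around.

Things in the scene. Friction and masses are not known exactly. Their poses are not given: they have to be found in the camera images.
- extractor: Grey dust extractor box, fixed on the table, 220 (x) by 350 (y) by 80 mm high; origin: centre of its underside, z up. Its flat deck (80 mm up) has in its middle a well 130 by 130 mm, 32 mm deep, holding the filter cover. Two finger-turn discs lie flush in the deck beside the well, at its x = 0, y = +115 (left) and -115 mm (right). A duct stub sticks out 50 mm at +x, below the deck.
- cover: Loose steel filter cover, 124 by 124 by 8 mm, 0.4 to 0.65 kg, lying in the well with 3 mm play; origin: centre of its underside, 48 mm above the table. A bridge handle (10 mm bar, 80 mm along its x) stands on its middle, top 37 mm above the origin, 5 mm above the deck. It is already seated: not to be lifted or tipped.
- left_slot (a point): Left disc: aluminium, 80 mm across, flush with the deck, with a straight slot across its middle, 66 mm long, 26 wide, 18 deep, open only at the top. This point: on its vertical axis at the top face (mouth of the slot), 80 mm above the table. Turns with the disc: x along the slot towards the end with a small dark mark (the cam, 20 mm wide, points that way below, reaching 68 mm from the axis); z up.
- right_slot (a point): Right disc, the same in every way as the left one; the point is on its axis at the top face, x along the slot towards its marked end, z up.
- cam_left (a joint): Angle of the left disc, rad: 0 = unlocked (slot along the extractor's x, mark to its +x), grows clockwise seen from above to a stop at 1.571 = locked (slot along the extractor's y, mark towards the cover, cam over the cover's edge with a 2 mm gap). Starts between 0 and 0.4. Friction about 0.08 N m; it stays where it is left.
- cam_right (a joint): Angle of the right disc, rad, starts and resists the same: 0 = unlocked (mark to the extractor's -x), grows clockwise seen from above to a stop at 1.571 = locked (mark towards the cover).
- sanding_block: Bystander: cork sanding block, 34 by 65 by 26 mm, lying loose on the deck strip beyond (+x of) the well; origin: centre of its underside.
- bowl: Bystander: dark lacquer bowl, 100 mm across, 45 mm high, on the table next to the extractor; origin: centre of its underside.
- vase: Bystander: small green lacquer vase, 72 mm across, 98 mm high, on the table; origin: centre of its underside.
- pigment_bottle: Bystander: red cone-shaped pigment bottle, 68 mm across, 85 mm high, on the table; origin: centre of its underside.

How it is judged:
By the outcome, as a careful person would: the job done as asked, in the order asked, and still so for the second after the job is handed in, with the robot touching nothing.
It also fails if it takes over 51 s, if anything falls off the work surface, if the arm or the gripper's body presses on something with over 40 N, if the wrist force passes 120 N, or if a joint passes its speed limit or range.

### The arm

A 6-joint arm with a two-finger parallel gripper is mounted at the origin on the work surface. World frame = base frame: x ahead of the robot, y to its left, z up, the work surface at z = 0. Lengths are in m, angles in degrees, forces in N, time in s.
With the tool pointing down it reaches from about 0.3 to 0.75 m from the base axis. Payload 8.5 kg.
Tool frame: the origin (TCP) lies midway between the tips of the shut fingers; the grasp point (between the pads) lies 19 mm behind it; z points along the fingers, y is the line along which they close (so a half turn about z gives the same grasp; the last joint's range is limited). The gripper opens to 85 mm and grips with 20 to 120 N. Pads are 22 mm wide; open, the fingers measure 114 mm over their backs; the gripper's body (76 mm by 85 mm) begins 54 mm behind the grasp point. The pads swing forward as they close: fully open they stand 13 mm farther back than shut.
Start: joints at [53.211, 21.807, 74.336, -0, 83.858, -12.336], TCP at [0.228, 0.501, 0.231] pointing down, gripper open.
Joint ranges: [-178.18, 178.18], [-50.72, 133.34], [12.68, 142.11], [-81.47, 261.47], [9.98, 163.14], [-165.26, 165.26]. Speed limits (degrees/s): [136.94, 136.94, 180, 180, 180, 180].

### API

Orientations are given as a 3x3 rotation matrix whose columns are the frame's x, y, z axes.
In Python, from rig import monitor, optics, close_job, models gives the robot as it stands.
- The arm moves only by the tool step_arm, never from a script. Its arguments are lists of equal length, an entry for each row: "fingers": the closure, from -1 (fully open) to 1 (shut); "travel": the shift along the tool's x, y, z scaled (see below), a list of three; "twist": the turn about the tool's z scaled (see below). In form: {"fingers": [fingers, ...], "travel": [[tx, ty, tz], ...], "twist": [twist, ...]}. A call has 1 to 10 rows; each row shifts and turns the commanded pose from where the row before left it, along the tool's axes as they then stand; what a row does not reach is not made up. The controller multiplies each number of a shift by 100 mm and each number of a turn by pi rad. A row lasts 1/8 s, in which the tool goes at most 62.5 mm and 10.7 degrees, less where a joint would pass 70% of its speed; a pose out of reach is approached as far as the arm can. A call with a number of a shift or a turn outside -1 to 1 is refused whole. A call with a gripper value outside its range is refused whole. The fingers move at their own pace and stop on an object; "force" is the grip in N (left out, the last holds). Time passes only in rows, so rows that do not move let the fingers close. It gives the time, the measured TCP pose, the force, the opening and the grip force at its end, in the units of the state.
- monitor.observe(): the state, without advancing time (a new reading comes with each control period).
- optics.get_image(name): name is "scene" or "side" or "wrist"; returns (picture, depth): 420x560x3 uint8, blue, green, red; 420x560 float32, m along the optical axis (not along the pixel's ray), 0 where there is no reading.
- optics.get_calibration(name): a dict with "vertical_fov" (degrees; the focal length in pixels is half the picture's height over the tangent of half this angle, whatever the lens; pixels are square), "cx", "cy" (the principal point, pixels), "world_from_camera" (4x4, takes a point from camera to world coordinates). Camera axes: x right, y up, looking along -z (the intrinsics and any distortion apply to the point x, -y, -z); pixel columns grow to the right and rows downward; lengths in m; the calibration is good to about 2 mm. A picture is of the moment at which its call begins: read the wrist's pose just before it. get_calibration takes no time and is no camera call; for the wrist camera it gives the pose at the moment of the call.
- close_job(): hands the job in; it is judged then, once.
Trained networks look in the newest picture that a camera, given by its name, has taken for a name from the list of things; names that differ only in an ending like _2 or _b are one class to them, and where a whole thing is asked for, a point or a joint stands for the part that bears it (a point fixed in the world has none). Each returns a list of dicts, best first, with "confidence" (0 to 1); they miss things now and then, are a little off and sometimes report something else, mostly with a low value. They report only what shows in the picture. A call takes as long as a camera call.
- models.trace(camera, query): "mask" (420x560 bool, what is visible of it) and "point" ([column, row] in pixels, amid what is visible of it).
- models.landmark_of(camera, query): "point" ([column, row] in pixels: a listed point, or the origin of a listed thing).
The state is a dict: "time_s": time; "q": joint angles; "qvel": joint speeds; "joint_efforts": joint torques, N m; "position": TCP position; "tool_rot": TCP orientation; "ft_force": force on the tool from outside, world axes, zero at the start; "wrist_torque": the same for the moment, N m; "grip_width": finger opening in m; "gripper_force": force on a finger pad.
Only numpy, scipy, OpenCV 4.12 (cv2) and the standard library are available. Lean on these libraries where they do the work, as an engineer would, in place of code of your own. Each camera call takes 0.05 s, during which the arm holds its last target. There are 200 camera calls.

## Working session

There is one attempt and no reset: what is moved stays moved. The work goes in short steps, Python scripts to look and compute and a tool call to move; the robot and the scene stay as the last step left them, time stands still between calls to the robot, and variables do not carry over. Pictures are saved under pics/ and viewed, at most 10 in all, crops included, and the job is handed in when it is done.

Besides the shell and the picture viewer there is one more tool, called after ">>>" as name(argument=value, ...) on one line, values as JSON. step_arm: Moves the arm, as the interface text tells. Its arguments: {"type":"object","properties":{"fingers":{"type":"array","items":{"type":"number"}},"travel":{"type":"array","items":{"type":"array","items":{"type":"number"}}},"twist":{"type":"array","items":{"type":"number"}},"force":{"type":"number"}},"required":["fingers","travel","twist"]}

```bash
mkdir -p pics; cat > h.py <<'E'
import numpy as np, cv2
from rig import monitor, optics, close_job, models
def K(c):
    f=210/np.tan(np.radians(c["vertical_fov"])/2); return f,c["cx"],c["cy"]
def ray(c,p):
    f,cx,cy=K(c); T=np.array(c["world_from_camera"])
    d=T[:3,:3]@np.array([(p[0]-cx)/f,-(p[1]-cy)/f,-1]); return T[:3,3],d
def atz(c,p,z):
    o,d=ray(c,p); return o+d*(z-o[2])/d[2]
def atdepth(c,p,dep):
    o,d=ray(c,p); return o+d*dep
def tri(c1,p1,c2,p2):
    o1,d1=ray(c1,p1);o2,d2=ray(c2,p2)
    A=np.stack([d1,-d2],1); s=np.linalg.lstsq(A,o2-o1,rcond=None)[0]
    a=o1+d1*s[0];b=o2+d2*s[1]; return (a+b)/2,np.linalg.norm(a-b)
E
python3 - <<'E'
from h import *
s=monitor.observe(); print(s["time_s"],s["position"],np.round(s["tool_rot"],3))
ims=[]
for n in ["scene","side","wrist"]:
    im,d=optics.get_image(n); c=optics.get_calibration(n); cv2.imwrite(f"pics/{n}.png",im)
    print(n,{k:(v if k!="world_from_camera" else np.round(v,3).tolist()) for k,v in c.items()})
    for q in ["left_slot","right_slot","cover","extractor","sanding_block","bowl","vase","pigment_bottle"]:
        r=models.landmark_of(n,q)[:2]
        for x in r:
            p=x["point"]; u,v=int(np.clip(p[0],0,559)),int(np.clip(p[1],0,419))
            print(q,round(x["confidence"],2),np.round(p,1),"z.08",np.round(atz(c,p,.08),3),"dep",np.round(atdepth(c,p,d[v,u]),3))
    ims.append(im)
cv2.imwrite("pics/a.png",cv2.resize(np.hstack(ims[:2]),None,fx=.71,fy=.71))
print(monitor.observe()["time_s"])
E
```

```text
0.0 [0.22749938 0.50043856 0.23071994] [[-0.91   0.414 -0.001]
 [ 0.414  0.91  -0.001]
 [ 0.    -0.001 -1.   ]]
scene {'vertical_fov': 52.67412038035514, 'cx': 277.79180171623517, 'cy': 212.50551767924046, 'world_from_camera': [[-0.4, -0.728, 0.556, 1.18], [0.916, -0.328, 0.23, 0.261], [0.015, 0.602, 0.799, 0.835], [0.0, 0.0, 0.0, 1.0]]}
left_slot 0.76 [322.5 170. ] z.08 [0.492 0.09  0.08 ] dep [0.477 0.086 0.064]
right_slot 0.59 [224.4 161.1] z.08 [ 0.563 -0.14   0.08 ] dep [ 0.549 -0.148  0.063]
cover 0.93 [272.4 171.3] z.08 [ 0.545 -0.019  0.08 ] dep [ 0.549 -0.017  0.084]
extractor 0.86 [275.4 184.3] z.08 [0.58  0.004 0.08 ] dep [0.601 0.013 0.106]
sanding_block 0.67 [257.9 191.8] z.08 [ 0.618 -0.023  0.08 ] dep [ 0.634 -0.015  0.103]
bowl 0.74 [267.  243.9] z.08 [0.739 0.055 0.08 ] dep [0.696 0.035 0.006]
vase 0.92 [170.7 188.8] z.08 [ 0.693 -0.211  0.08 ] dep [ 0.662 -0.241  0.033]
pigment_bottle 0.85 [370.1 177.4] z.08 [0.467 0.202 0.08 ] dep [0.426 0.198 0.037]
side {'vertical_fov': 48.224457365088725, 'cx': 275.69562593424797, 'cy': 212.26627203981099, 'world_from_camera': [
[... 369 characters left out ...]
62 [335.3 225.5] z.08 [0.517 0.011 0.08 ] dep [ 0.519 -0.016  0.054]
extractor 0.96 [329.6 240.3] z.08 [0.521 0.055 0.08 ] dep [0.521 0.054 0.079]
sanding_block 0.6 [291.8 209.6] z.08 [ 0.613 -0.012  0.08 ] dep [0.609 0.01  0.101]
bowl 0.84 [250.  240.8] z.08 [0.672 0.098 0.08 ] dep [0.694 0.03  0.004]
vase 0.62 [304.5 166.6] z.08 [ 0.619 -0.165  0.08 ] dep [ 0.619 -0.166  0.078]
pigment_bottle 0.95 [380.8 335.8] z.08 [0.403 0.246 0.08 ] dep [0.399 0.218 0.039]
wrist {'vertical_fov': 60.65996972120969, 'cx': 281.64567244831545, 'cy': 211.62573396020974, 'world_from_camera': [[0.414, -0.873, -0.257, 0.162], [0.91, 0.397, 0.117, 0.531], [-0.0, -0.283, 0.959, 0.373], [0.0, 0.0, 0.0, 1.0]]}
1.35
```

View pics/scene.png

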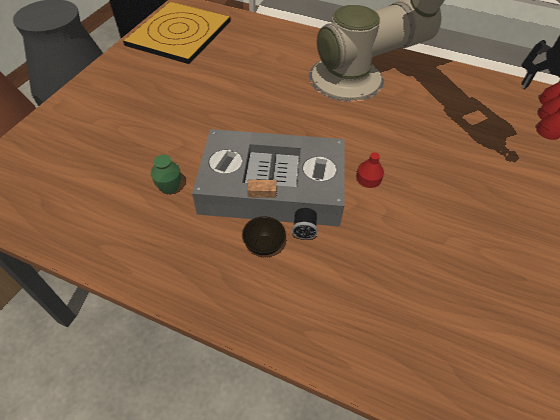

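View pics/side.png

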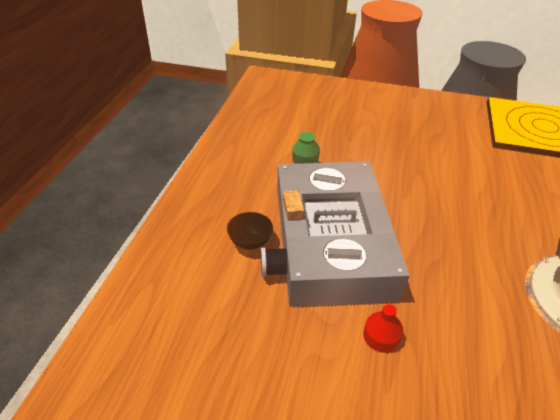

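View pics/wrist.png

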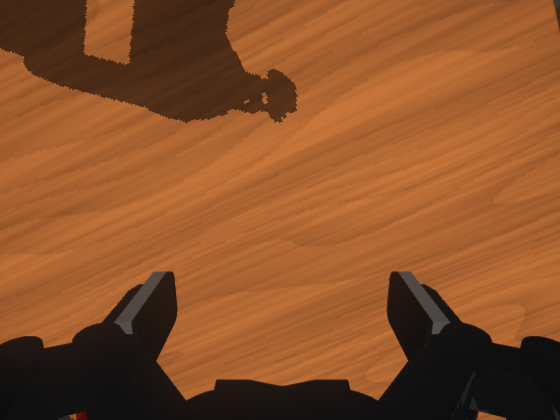

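The overhead view shows the extractor with the left slot near scene pixel (322,170) and the right near (224,161). The side view agrees, with the left at (344,253) and the right at (330,180). The wrist camera sees only table. I'll move it over the extractor for a close look.

>>> step_arm(fingers=[-1, -1, -1, -1, -1, -1, -1, -1, -1, -1], travel=[[-0.465, -0.337, -0.05], [-0.465, -0.337, -0.05], [-0.465, -0.337, -0.05], [-0.465, -0.337, -0.05], [-0.465, -0.337, -0.05], [-0.465, -0.337, -0.05], [-0.465, -0.337, -0.05], [-0.465, -0.337, -0.05], [-0.465, -0.337, -0.05], [-0.465, -0.337, -0.05]], twist=[0, 0, 0, 0, 0, 0, 0, 0, 0, 0])

```text
time_s: 2.6
position: [0.5121, -0.0004, 0.2817]
tool_rot: [[-0.91, 0.414, 0.0], [0.414, 0.91, 0.0], [-0.0, 0.0, -1.0]]
ft_force: [0.3, 0.6, -0.2]
grip_width: 0.0853
gripper_force: 0.0
```

>>> step_arm(fingers=[-1, -1, -1, -1, -1, -1, -1], travel=[[-0.465, -0.337, -0.05], [0, 0, 0], [0, 0, 0], [0, 0, 0], [0, 0, 0], [0, 0, 0], [0, 0, 0]], twist=[0, 0.055, 0.055, 0.055, 0.055, 0.055, 0])

```text
time_s: 3.48
position: [0.5398, -0.0485, 0.2863]
tool_rot: [[-0.278, 0.961, -0.0], [0.961, 0.278, -0.0], [0.0, -0.0, -1.0]]
ft_force: [-0.0, 1.6, -0.8]
grip_width: 0.0858
gripper_force: 0.0
```

```bash
python3 - <<'E'
from h import *
s=monitor.observe(); print(s["time_s"],s["position"],np.round(s["tool_rot"],3),np.round(s["q"],1))
n="wrist"; c=optics.get_calibration(n); im,d=optics.get_image(n); cv2.imwrite("pics/w2.png",im)
np.savez("w2.npz",im=im,d=d,T=c["world_from_camera"],k=K(c))
for q in ["left_slot","right_slot","cover","extractor","sanding_block"]:
    for x in models.landmark_of(n,q)[:2]:
        p=x["point"]; u,v=int(np.clip(p[0],0,559)),int(np.clip(p[1],0,419))
        print(q,round(x["confidence"],2),np.round(p,1),"z.08",np.round(atz(c,p,.08),4),"dep",np.round(atdepth(c,p,d[v,u]),4))
E
```

```text
3.475 [ 0.53981133 -0.04854871  0.28631378] [[-0.278  0.961 -0.   ]
 [ 0.961  0.278 -0.   ]
 [ 0.    -0.    -1.   ]] [-17.7  19.1  69.4  -0.   91.5 -33.8]
left_slot 0.58 [268.1  28.4] z.08 [0.4906 0.0802 0.08  ] dep [0.4891 0.0832 0.0625]
left_slot 0.27 [276.2 267.7] z.08 [ 0.5603 -0.139   0.08  ] dep [ 0.5625 -0.1477  0.061 ]
right_slot 0.85 [278.  267.7] z.08 [ 0.5621 -0.1384  0.08  ] dep [ 0.5641 -0.1461  0.0633]
cover 0.84 [274.5 155.3] z.08 [ 0.5262 -0.0252  0.08  ] dep [ 0.5262 -0.025   0.0818]
sanding_block 0.81 [363.5 169.6] z.08 [ 0.6137 -0.0145  0.08  ] dep [ 0.6069 -0.0119  0.1052]
```

View pics/w2.png

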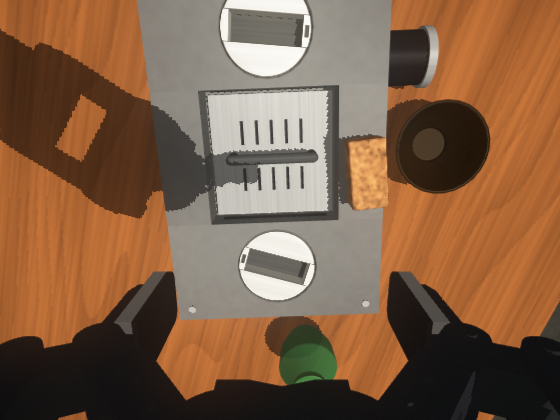

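The wrist view shows both discs: the left at about (266,30) with its mark at the right end (307,31), the right at about (277,266) with its mark at the left end (243,259). I'll rectify the picture to the deck plane and fit the discs and slots.

```bash
cat >> h.py <<'E'
def rectify(im,c,x0,y0,half,z,px=0.0005):
    """orthographic picture at height z; col = +world x, row = -world y"""
    f,cx,cy=K(c) if isinstance(c,dict) else c[0]; T=np.array(c["world_from_camera"]) if isinstance(c,dict) else c[1]
    n=int(2*half/px); j,i=np.meshgrid(np.arange(n),np.arange(n))
    P=np.stack([x0-half+j*px,y0+half-i*px,np.full(j.shape,z)],-1)-T[:3,3]
    q=P@T[:3,:3]; u=cx+f*q[...,0]/-q[...,2]; v=cy-f*q[...,1]/-q[...,2]
    return cv2.remap(im,u.astype(np.float32),v.astype(np.float32),cv2.INTER_LINEAR)
def disc(im,c,x0,y0,z=.08,half=.06,px=.0005,save=None):
    R=rectify(im,c,x0,y0,half,z,px); g=cv2.cvtColor(R,cv2.COLOR_BGR2GRAY)
    w=(g>190).astype(np.uint8); cs,_=cv2.findContours(w,cv2.RETR_CCOMP,cv2.CHAIN_APPROX_NONE)
    k=max(cs,key=cv2.contourArea); (a,b),r=cv2.minEnclosingCircle(k); e=cv2.fitEllipse(k)
    W=lambda p:np.array([x0-half+p[0]*px,y0+half-p[1]*px])
    m=np.zeros_like(w); cv2.drawContours(m,[cv2.convexHull(k)],-1,1,-1)
    hole=((m==1)&(w==0)).astype(np.uint8); hole=cv2.morphologyEx(hole,cv2.MORPH_OPEN,np.ones((9,9)))
    hs,_=cv2.findContours(hole,cv2.RETR_EXTERNAL,cv2.CHAIN_APPROX_NONE)
    hs=max(hs,key=cv2.contourArea); rc=cv2.minAreaRect(hs); bx=np.array([W(p) for p in cv2.boxPoints(rc)])
    s1,s2=bx[1]-bx[0],bx[2]-bx[1]; L=s1 if np.hypot(*s1)>np.hypot(*s2) else s2
    print("disc c",np.round(W(e[0]),4),"axes",np.round(np.array(e[1])*px,4),"mec",np.round(W((a,b)),4),round(r*px,4),"slot c",np.round(W(rc[0]),4),"size",np.round(np.array(rc[1])*px,4),"yaw mod180",round(np.degrees(np.arctan2(L[1],L[0]))%180,1))
    cv2.drawContours(R,[np.int32(cv2.boxPoints(rc))],-1,(0,0,255),1); cv2.ellipse(R,e,(0,255,0),1)
    return R
E
python3 - <<'E'
from h import *
z=np.load("w2.npz"); c=(z["k"],z["T"]); d=z["d"]
R1=disc(z["im"],c,.4906,.0802); R2=disc(z["im"],c,.562,-.138)
cd=optics.get_calibration("wrist")
for p in [(200,30),(180,150),(210,240),(330,240),(266,55),(277,240)]: print(p,np.round(atdepth(cd,p,d[p[1],p[0]]),4))
cv2.imwrite("pics/r.png",cv2.resize(np.hstack([R1,R2]),None,fx=1.6,fy=1.6))
E
```

```text
disc c [0.4891 0.075 ] axes [0.0624 0.0759] mec [0.4879 0.0798] 0.0398 slot c [0.4879 0.0801] size [0.0269 0.066 ] yaw mod180 11.9
disc c [ 0.5603 -0.1375] axes [0.0781 0.0785] mec [ 0.5601 -0.1375] 0.0398 slot c [ 0.5602 -0.1378] size [0.0265 0.0655] yaw mod180 0.0
(200, 30) [0.4331 0.0625 0.0787]
(180, 150) [ 0.4368 -0.0461  0.0772]
(210, 240) [ 0.4857 -0.1284  0.0787]
(330, 240) [ 0.6051 -0.0932  0.0806]
(266, 55) [0.4945 0.059  0.0793]
(277, 240) [ 0.5526 -0.1088  0.0794]
```

View pics/r.png

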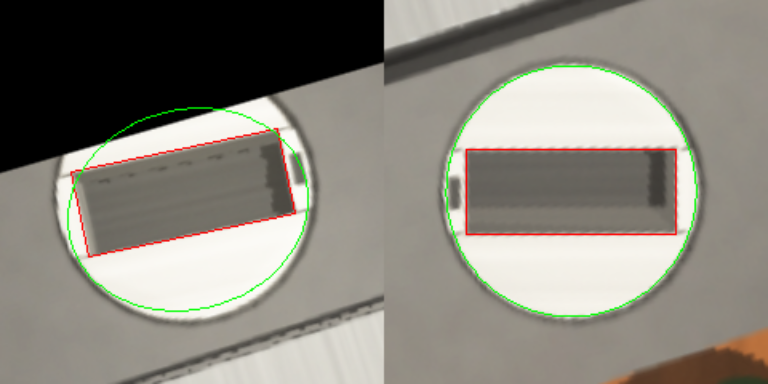

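Both fits match the sizes given: the slots are 66 by 26.5 mm, the axes are 229.5 mm apart, and the extractor's yaw is about 18.4°. The left slot is at yaw 11.9° and the right at 0°. Next I go over the left disc for a second, closer view.

>>> step_arm(fingers=[-1, -1, -1, -1, -1], travel=[[0.345, -0.035, 0.215], [0.345, -0.035, 0.215], [0.345, -0.035, 0.215], [0.345, -0.035, 0.215], [0, 0, 0]], twist=[0, 0, 0, 0, 0.023])

```text
time_s: 4.4
position: [0.4866, 0.082, 0.1991]
tool_rot: [[-0.208, 0.978, -0.003], [0.978, 0.208, 0.0], [0.001, -0.003, -1.0]]
ft_force: [0.3, 0.2, 0.5]
grip_width: 0.0853
gripper_force: 0.0
```

>>> step_arm(fingers=[-1, -1], travel=[[0, 0, 0], [0, 0, 0]], twist=[0, 0])

```text
time_s: 4.65
position: [0.4885, 0.0799, 0.2006]
tool_rot: [[-0.208, 0.978, 0.001], [0.978, 0.208, -0.0], [-0.0, 0.001, -1.0]]
ft_force: [-0.8, -0.4, 0.4]
grip_width: 0.0856
gripper_force: 0.0
```

```bash
cat > look.py <<'E'
from h import *
import sys
x,y,name=float(sys.argv[1]),float(sys.argv[2]),sys.argv[3]
s=monitor.observe(); p=s["position"];R=np.array(s["tool_rot"])
print(s["time_s"],np.round(p,4),"x yaw",round(np.degrees(np.arctan2(R[1,0],R[0,0])),2),np.round(s["q"],1),np.round(s["ft_force"],1),np.round(s["wrist_torque"],2))
c=optics.get_calibration("wrist"); im,d=optics.get_image("wrist"); cv2.imwrite(f"pics/{name}.png",im)
I=disc(im,c,x,y); cv2.imwrite(f"pics/{name}_r.png",cv2.resize(I,None,fx=2,fy=2))
f,cx,cy=K(c);T=np.array(c["world_from_camera"])
vv,uu=np.mgrid[0:420:4,0:560:4]; dd=d[::4,::4]; P=np.stack([(uu-cx)/f*dd,-(vv-cy)/f*dd,-dd],-1)@T[:3,:3].T+T[:3,3]
r=np.hypot(P[...,0]-x,P[...,1]-y); m=(r>.028)&(r<.045)&(dd>0)&(abs(P[...,2]-.08)<.01); print("deck z by depth",np.round(np.median(P[m][:,2]),4))
for q in ("left_slot","right_slot"):
    for l in models.landmark_of("wrist",q)[:1]: print(q,round(l["confidence"],2),l["point"],np.round(atz(c,l["point"],.08),4))
E
python3 look.py .4879 .080 w3; python3 - <<'E'
from h import *
z=np.load("w2.npz");c=dict(vertical_fov=60.65996972120969,cx=z["k"][1],cy=z["k"][2],world_from_camera=z["T"])
# two-view height: network points of left slot in both views
m=models.landmark_of("wrist","left_slot"); 
if m: print(tri(c,[268.1,28.4],optics.get_calibration("wrist"),m[0]["point"]))
E
```

```text
4.65 [0.4885 0.0799 0.2006] x yaw 101.98 [ -4.4  17.8  85.9  -0.   76.2 -16.4] [-0.8 -0.4  0.4] [-0.02 -0.04 -0.02]
(array([0.48873643, 0.08006456, 0.07802525]), np.float64(0.0035336047351674244))Traceback (most recent call last):
  File "look.py", line 7, in <module>
    I=disc(im,c,x,y); cv2.imwrite(f"pics/{name}_r.png",cv2.resize(I,None,fx=2,fy=2))
  File "h.py", line 31, in disc
    hs=max(hs,key=cv2.contourArea); rc=cv2.minAreaRect(hs); bx=np.array([W(p) for p in cv2.boxPoints(rc)])
ValueError: max() iterable argument is empty
```

View pics/w3.png

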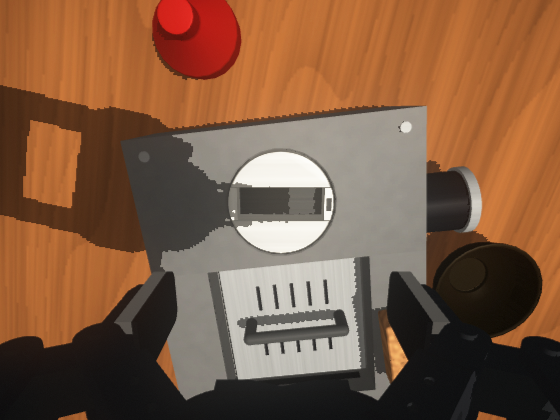

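The closer view has the left disc at about (281,202), with the mark at its right end and the arm's shadow on its left part. I'll fit it with a circle transform and an across-slot profile instead.

```bash
cat > look2.py <<'E'
from h import *
import sys
x,y,yaw,name=float(sys.argv[1]),float(sys.argv[2]),float(sys.argv[3]),sys.argv[4]
s=monitor.observe(); print(s["time_s"],np.round(s["position"],4))
c=optics.get_calibration("wrist"); im,d=optics.get_image("wrist"); px=.00025
R=rectify(im,c,x,y,.06,.08,px); g=cv2.cvtColor(R,cv2.COLOR_BGR2GRAY)
h=cv2.HoughCircles(cv2.GaussianBlur(g,(5,5),0),cv2.HOUGH_GRADIENT_ALT if 0 else cv2.HOUGH_GRADIENT,1,50,param1=100,param2=10,minRadius=150,maxRadius=170)
for a in h[0][:2]: print("hough",np.round([x-.06+a[0]*px,y+.06-a[1]*px,a[2]*px],4))
# rotate so that the slot lies along columns
M=cv2.getRotationMatrix2D((240,240),-yaw,1); G=cv2.warpAffine(g,M,(480,480))
for lo,hi in [(140,180),(180,220),(220,260),(260,300),(300,340)]:
    e=np.diff(cv2.GaussianBlur(G[:,lo:hi].mean(1).astype(np.float32)[:,None],(1,9),0)[:,0])
    i=170+np.argmin(e[170:240]);j=240+np.argmax(e[240:310]); print("along mm",((lo+hi)/2-240)*px*1e3,"edges across mm (up +)",(240-i-.5)*px*1e3,(240-j-.5)*px*1e3)
e=np.diff(G[225:255].mean(0)); print("ends mm",[(k+.5-240)*px*1e3 for k in (80+np.argmin(e[80:160]),320+np.argmax(e[320:400]))])
cv2.imwrite(f"pics/{name}_r.png",G)
for q in ("left_slot","right_slot"):
    for l in models.landmark_of("wrist",q)[:1]: print(q,round(l["confidence"],2),l["point"],np.round(atz(c,l["point"],.08),4))
E
python3 look2.py .4885 .080 11.9 w3
```

```text
4.75 [0.4885 0.0799 0.2005]
hough [0.4879 0.0806 0.0396]
along mm -20.0 edges across mm (up +) 13.875 -12.625
along mm -10.0 edges across mm (up +) 13.875 -12.875000000000002
along mm 0.0 edges across mm (up +) 13.875 -12.625
along mm 10.0 edges across mm (up +) 14.125 -12.625
along mm 20.0 edges across mm (up +) 14.125 -12.625
ends mm [np.float64(-31.625), np.float64(32.125)]
left_slot 0.74 [282.5, 205.0] [0.4894 0.08   0.08  ]
```

View pics/w3_r.png

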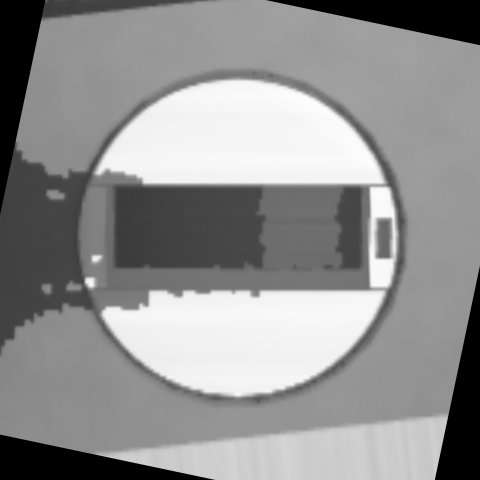

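The slot runs at 12.1° with its centre at (0.4884, 0.0806), within 1 mm of the TCP. Triangulation puts it at 78 mm high, consistent with the 80 mm given. I'll shut the fingers, come down to just above the deck, then go in.

>>> step_arm(fingers=[1, 1, 1, 1, 1, 1, 1], travel=[[0.007, 0, 0.3], [0, 0, 0.3], [0, 0, 0.3], [0, 0, 0.155], [0, 0, 0], [0, 0, 0], [0, 0, 0]], twist=[0, 0, 0, 0, 0, 0, 0], force=40)

```text
time_s: 5.78
position: [0.4885, 0.0809, 0.0956]
tool_rot: [[-0.206, 0.978, 0.002], [0.978, 0.206, -0.0], [-0.0, 0.002, -1.0]]
ft_force: [-0.0, 0.2, 1.6]
grip_width: 0.0
gripper_force: 0.0
```

```bash
python3 - <<'E'
from h import *
s=monitor.observe(); print(s["position"],s["grip_width"],s["ft_force"]); im,d=optics.get_image("wrist"); cv2.imwrite("pics/w4.png",im)
E
```

```text
[0.48850053 0.08085008 0.09561842] 1.2521127453581061e-05 [-1.14768181e-03  1.81462115e-01  1.57045493e+00]
```

View pics/w4.png

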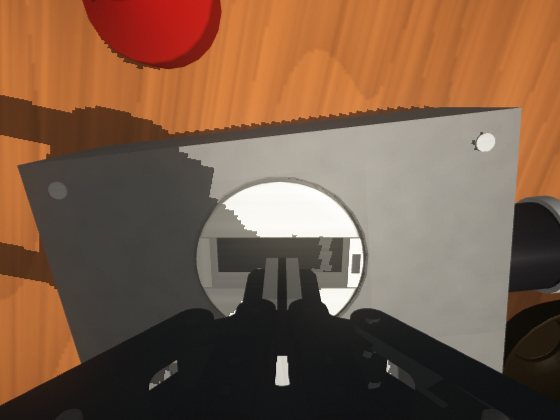

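The shut fingertips, around (281,265), stand centred over the slot, so I go in.

>>> step_arm(fingers=[1, 1, 1, 1], travel=[[0, 0, 0.1], [0, 0, 0.1], [0, 0, 0.08], [0, 0, 0]], twist=[0, 0, 0, 0])

```text
time_s: 6.32
position: [0.4877, 0.0809, 0.066]
tool_rot: [[-0.206, 0.978, -0.002], [0.978, 0.206, 0.0], [0.0, -0.002, -1.0]]
ft_force: [-0.4, 0.2, 0.7]
grip_width: 0.0001
gripper_force: 0.0
```

>>> step_arm(fingers=[1, 1, 1, 1, 1, 1, 1, 1], travel=[[0, 0, 0], [0, 0, 0], [0, 0, 0], [0, 0, 0], [0, 0, 0], [0, 0, 0], [0, 0, 0], [0, 0, 0]], twist=[0.05, 0.05, 0.05, 0.05, 0.05, 0.05, 0.05, 0.05])

```text
time_s: 7.32
position: [0.4875, 0.0804, 0.0669]
tool_rot: [[0.869, 0.495, -0.001], [0.495, -0.869, -0.001], [-0.002, 0.0, -1.0]]
ft_force: [-2.5, -2.9, 1.2]
grip_width: 0.0003
gripper_force: 4.6
```

```bash
cat > st.py <<'E'
from h import *
s=monitor.observe(); R=np.array(s["tool_rot"])
print(s["time_s"],np.round(s["position"],4),"yaw",round(np.degrees(np.arctan2(R[1,0],R[0,0])),2),np.round(s["ft_force"],1),np.round(s["wrist_torque"],3),"q6",round(s["q"][5],1))
E
python3 st.py
```

```text
7.325 [0.4875 0.0804 0.0669] yaw 29.64 [-2.5 -2.9  1.2] [-0.583  0.471  0.151] q6 56.1
```

>>> step_arm(fingers=[1, 1, 1, 1], travel=[[0, 0, 0], [0, 0, 0], [0, 0, 0], [0, 0, 0]], twist=[0.035, 0.035, 0.035, 0])

```text
time_s: 7.82
position: [0.4876, 0.0805, 0.0669]
tool_rot: [[0.981, 0.192, -0.001], [0.192, -0.981, -0.001], [-0.001, 0.001, -1.0]]
ft_force: [-3.2, -4.6, 1.2]
grip_width: -0.0
gripper_force: 3.9
```

```bash
python3 st.py
```

```text
7.825 [0.4876 0.0805 0.0669] yaw 11.08 [-3.2 -4.6  1.2] [-0.692  0.614  0.064] q6 74.6
```

>>> step_arm(fingers=[1, 1, 1], travel=[[0, 0, 0], [0, 0, 0], [0, 0, 0]], twist=[0.02, 0.015, 0])

```text
time_s: 8.2
position: [0.4876, 0.0806, 0.0668]
tool_rot: [[0.996, 0.085, -0.001], [0.085, -0.996, -0.001], [-0.001, 0.001, -1.0]]
ft_force: [-3.8, -4.2, 1.5]
grip_width: -0.0001
gripper_force: 4.3
```

```bash
python3 st.py
```

```text
8.2 [0.4876 0.0806 0.0668] yaw 4.85 [-3.8 -4.2  1.5] [-0.642  0.567  0.038] q6 80.8
```

```bash
python3 - <<'E'
from h import *
im,d=optics.get_image("wrist"); cv2.imwrite("pics/w5.png",im)
E
```

```text
(no output)
```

View pics/w5.png

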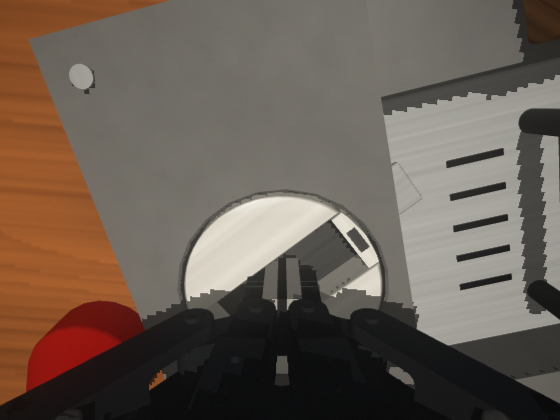

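The picture shows the shut tip, at about (285,265), turned some 37° inside the slot, so it slipped. The disc is only partly turned, with its mark at (357,238). I'll turn the tool back in line, lift, look again, and use a wider finger spread for leverage.

>>> step_arm(fingers=[1, 1, 1, 1, 1, 1, 1, 1], travel=[[0, 0, 0], [0, 0, 0], [0, 0, 0], [0, 0, 0], [0, 0, -0.3], [0, 0, -0.3], [0, 0, -0.4], [0, 0, -0.35]], twist=[-0.05, -0.05, -0.05, -0.05, 0, 0, 0, 0])

```text
time_s: 9.25
position: [0.4883, 0.0811, 0.2035]
tool_rot: [[0.756, 0.654, 0.002], [0.654, -0.756, 0.0], [0.001, 0.001, -1.0]]
ft_force: [0.5, -0.3, -0.8]
grip_width: -0.0002
gripper_force: 0.0
```

>>> step_arm(fingers=[0.29, 0.29, 0.29], travel=[[0, 0, 0], [0, 0, 0], [0, 0, 0]], twist=[0, 0, 0])

```text
time_s: 9.62
position: [0.4877, 0.081, 0.2008]
tool_rot: [[0.758, 0.653, -0.002], [0.653, -0.758, 0.0], [-0.001, -0.001, -1.0]]
ft_force: [-0.6, -0.5, 0.6]
grip_width: 0.0301
gripper_force: 0.0
```

```bash
python3 st.py; python3 - <<'E'
from h import *
c=optics.get_calibration("wrist"); im,d=optics.get_image("wrist"); cv2.imwrite("pics/w6.png",im)
R=rectify(im,c,.4884,.0806,.06,.08,.00025); cv2.imwrite("pics/w6_r.png",np.hstack([R[:, :],cv2.resize(im,None,fx=.55,fy=.55)[:0] if 0 else R[:, :0]]))
g=cv2.cvtColor(R,cv2.COLOR_BGR2GRAY)
w=(g>190).astype(np.uint8)
yy,xx=np.mgrid[:480,:480]; ins=np.hypot(xx-240,yy-240)<135
h=((w==0)&ins).astype(np.uint8); h=cv2.morphologyEx(h,cv2.MORPH_OPEN,np.ones((9,9)))
k=max(cv2.findContours(h,cv2.RETR_EXTERNAL,cv2.CHAIN_APPROX_NONE)[0],key=cv2.contourArea); rc=cv2.minAreaRect(k); print(rc)
E
```

```text
9.625 [0.4877 0.081  0.2008] yaw 40.74 [-0.6 -0.5  0.6] [-0.05  -0.028  0.047] q6 44.9
((239.04360961914062, 239.72369384765625), (265.4571228027344, 108.01543426513672), 46.958072662353516)
```

View pics/w6_r.png

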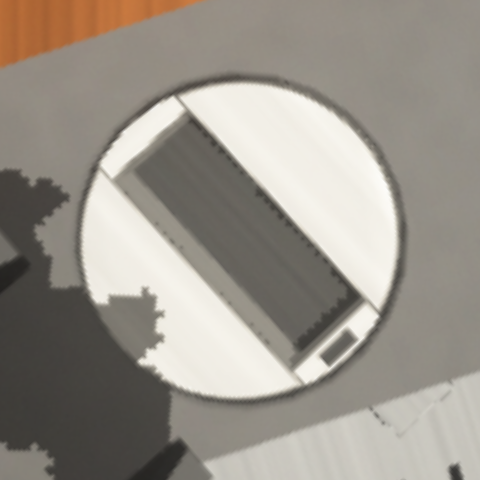

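The slot is now at yaw −47°, centred at (0.4882, 0.0807), with about 25° left to turn. I re-enter with the fingers 30 mm apart.

>>> step_arm(fingers=[0.29, 0.29, 0.29, 0.29, 0.29], travel=[[0, 0, 0.4], [0, 0, 0.4], [0, 0, 0.3], [0, 0, 0], [0, 0, 0]], twist=[-0.0125, 0, 0, 0, 0])

```text
time_s: 10.3
position: [0.4886, 0.0809, 0.0927]
tool_rot: [[0.732, 0.682, 0.001], [0.682, -0.732, -0.0], [0.001, 0.001, -1.0]]
ft_force: [0.8, -0.4, -0.9]
grip_width: 0.0302
gripper_force: 0.0
```

>>> step_arm(fingers=[0.29, 0.29, 0.29, 0.29], travel=[[0, 0, 0.09], [0, 0, 0.09], [0, 0, 0.07], [0, 0, 0]], twist=[0, 0, 0, 0])

```text
time_s: 10.8
position: [0.4878, 0.0809, 0.0663]
tool_rot: [[0.732, 0.681, -0.001], [0.681, -0.732, 0.0], [-0.001, -0.001, -1.0]]
ft_force: [0.2, 0.0, -0.4]
grip_width: 0.0305
gripper_force: 0.0
```

```bash
python3 st.py
```

```text
10.8 [0.4878 0.0809 0.0663] yaw 42.96 [ 0.2  0.  -0.4] [-0.059 -0.017 -0.022] q6 42.7
```

>>> step_arm(fingers=[0.29, 0.29, 0.29, 0.29], travel=[[0, 0, 0], [0, 0, 0], [0, 0, 0], [0, 0, 0]], twist=[0.04, 0.04, 0.04, 0.02])

```text
time_s: 11.3
position: [0.4873, 0.0809, 0.0667]
tool_rot: [[0.953, 0.303, -0.002], [0.303, -0.953, -0.0], [-0.002, -0.001, -1.0]]
ft_force: [-2.3, -0.1, -0.4]
grip_width: 0.03
gripper_force: 1.9
```

```bash
python3 st.py
```

```text
11.3 [0.4873 0.0809 0.0667] yaw 17.62 [-2.3 -0.1 -0.4] [-0.023  0.416  0.058] q6 68.1
```

>>> step_arm(fingers=[0.29, 0.29, 0.29, 0.29], travel=[[0, 0, 0], [0, 0, 0], [0, 0, 0], [0, 0, 0]], twist=[0.015, 0.015, 0, 0])

```text
time_s: 11.8
position: [0.4874, 0.0809, 0.0666]
tool_rot: [[0.977, 0.215, -0.002], [0.215, -0.977, 0.0], [-0.002, -0.0, -1.0]]
ft_force: [-5.2, -0.6, -0.4]
grip_width: 0.0302
gripper_force: 2.6
```

```bash
python3 st.py
```

```text
11.8 [0.4874 0.0809 0.0666] yaw 12.42 [-5.2 -0.6 -0.4] [-0.072  0.621  0.161] q6 73.3
```

>>> step_arm(fingers=[0.29, 0.29, 0.29], travel=[[0, 0, 0], [0, 0, 0], [0, 0, 0]], twist=[0.012, 0.012, 0])

```text
time_s: 12.18
position: [0.4874, 0.0809, 0.0667]
tool_rot: [[0.989, 0.147, -0.002], [0.147, -0.989, -0.002], [-0.002, 0.002, -1.0]]
ft_force: [-5.7, -0.4, 0.8]
grip_width: 0.0307
gripper_force: 68.2
```

```bash
python3 st.py
```

```text
12.175 [0.4874 0.0809 0.0667] yaw 8.44 [-5.7 -0.4  0.8] [0.012 0.839 3.352] q6 77.4
```

Torque jumped to 3.4 N m, so the left disc is at its stop. I back off, lift and check.

>>> step_arm(fingers=[0.29, 0.29, 0.29, 0.29, 0.29, 0.29, 0.29], travel=[[0, 0, 0], [0, 0, 0], [0, 0, -0.3], [0, 0, -0.4], [0, 0, -0.4], [0, 0, -0.23], [0, 0, 0]], twist=[-0.05, 0, 0, 0, 0, 0, 0])

```text
time_s: 13.05
position: [0.4892, 0.0808, 0.2014]
tool_rot: [[0.957, 0.289, 0.005], [0.289, -0.957, 0.0], [0.005, 0.001, -1.0]]
ft_force: [0.1, -0.1, -0.9]
grip_width: 0.03
gripper_force: 0.0
```

```bash
cat > slot.py <<'E'
from h import *
import sys
x,y,n=float(sys.argv[1]),float(sys.argv[2]),sys.argv[3]
c=optics.get_calibration("wrist"); im,d=optics.get_image("wrist")
R=rectify(im,c,x,y,.06,.08,.00025); cv2.imwrite(f"pics/{n}.png",R)
g=cv2.cvtColor(R,cv2.COLOR_BGR2GRAY); w=(g>190)
yy,xx=np.mgrid[:480,:480]; ins=np.hypot(xx-240,yy-240)<135
h=((~w)&ins).astype(np.uint8); h=cv2.morphologyEx(h,cv2.MORPH_OPEN,np.ones((9,9)))
k=max(cv2.findContours(h,cv2.RETR_EXTERNAL,cv2.CHAIN_APPROX_NONE)[0],key=cv2.contourArea); rc=cv2.minAreaRect(k)
b=cv2.boxPoints(rc)*[1,-1]; s1,s2=b[1]-b[0],b[2]-b[1]; L=max(s1,s2,key=lambda v:np.hypot(*v))
print("slot c",x-.06+rc[0][0]*.00025,y+.06-rc[0][1]*.00025,"size mm",np.array(rc[1])*.25,"yaw mod 180",np.degrees(np.arctan2(L[1],L[0]))%180)
E
python3 st.py; python3 slot.py .4884 .0806 l_done
```

```text
13.05 [0.4892 0.0808 0.2014] yaw 16.83 [ 0.1 -0.1 -0.9] [-0.017 -0.01  -0.067] q6 68.8
slot c 0.48801962890625 0.08072134552001953 size mm [65.96330261 26.95067787] yaw mod 180 108.30560823019202
```

View pics/l_done.png

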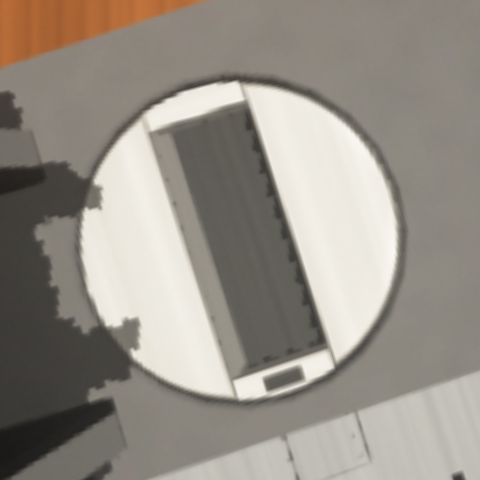

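The left slot now reads 108.3°, along the extractor's y axis (108.4°), with its mark at (284,378) towards the cover and the cam outline visible over the cover's edge. On to the right disc. I've used up the picture views, so I'll check it by numbers.

>>> step_arm(fingers=[0.29, 0.29, 0.29, 0.29, 0.29], travel=[[0.012, 0.574, 0], [0.012, 0.574, 0], [0.012, 0.574, 0], [0.012, 0.574, 0], [0, 0, 0]], twist=[0, 0, 0, 0, 0])

```text
time_s: 13.72
position: [0.5603, -0.1406, 0.1975]
tool_rot: [[0.958, 0.287, -0.002], [0.287, -0.958, 0.001], [-0.002, -0.001, -1.0]]
ft_force: [-0.0, -0.3, -0.4]
grip_width: 0.0301
gripper_force: 0.0
```

>>> step_arm(fingers=[0.29, 0.29, 0.29, 0.29, 0.29, 0.29, 0.29, 0.29, 0.29, 0.29], travel=[[0, 0, 0], [0, 0, 0], [0, 0, 0], [0, 0, 0], [0, 0, 0], [0, 0, 0], [0, 0, 0], [0, 0, 0], [0, 0, 0], [0, 0, 0]], twist=[-0.051, -0.051, -0.051, -0.051, -0.051, -0.051, -0.051, -0.05, 0, 0])

```text
time_s: 14.98
position: [0.5598, -0.1367, 0.1993]
tool_rot: [[-0.002, 1.0, -0.001], [1.0, 0.002, 0.001], [0.001, -0.001, -1.0]]
ft_force: [0.2, -0.0, 0.2]
grip_width: 0.0301
gripper_force: 0.0
```

```bash
python3 st.py; python3 slot.py .5602 -.1377 r1; python3 look2.py .5602 -.1377 0 r1b; python3 st.py
```

```text
14.975 [ 0.5598 -0.1367  0.1993] yaw 90.12 [ 0.2 -0.   0.2] [-0.066 -0.018  0.029] q6 -25.6
slot c 0.5599667388916015 -0.14411716003417968 size mm [39.61259842 66.5107193 ] yaw mod 180 0.2616332418473742
15.025 [ 0.5598 -0.1368  0.1994]
hough [ 0.5603 -0.1381  0.0398]
along mm -20.0 edges across mm (up +) 13.125 -7.875
along mm -10.0 edges across mm (up +) 13.125 -7.875
along mm 0.0 edges across mm (up +) 13.125 -13.375
along mm 10.0 edges across mm (up +) 13.125 -13.375
along mm 20.0 edges across mm (up +) 13.375 -13.375
ends mm [np.float64(-38.625), np.float64(32.875)]
right_slot 0.64 [283.5, 206.6] [ 0.5614 -0.1377  0.08  ]
15.175 [ 0.5599 -0.1371  0.1997] yaw 90.22 [ 0.4 -0.3 -0.2] [0.062 0.031 0.037] q6 -25.7
```

The slot is centred at (0.5602, −0.1378), yaw 0.2°, and the edges at ±13 mm agree. I correct by 0.8 mm and go down.

>>> step_arm(fingers=[0.29, 0.29, 0.29, 0.29, 0.29], travel=[[-0.008, 0, 0.4], [0, 0, 0.4], [0, 0, 0.28], [0, 0, 0], [0, 0, 0]], twist=[0, 0, 0, 0, 0])

```text
time_s: 15.8
position: [0.5606, -0.1383, 0.0931]
tool_rot: [[-0.005, 1.0, 0.002], [1.0, 0.005, -0.001], [-0.001, 0.002, -1.0]]
ft_force: [0.2, -1.2, 0.1]
grip_width: 0.0305
gripper_force: 0.0
```

>>> step_arm(fingers=[0.29, 0.29, 0.29, 0.29], travel=[[0, 0, 0.09], [0, 0, 0.09], [0, 0, 0.07], [0, 0, 0]], twist=[0, 0, 0, 0])

```text
time_s: 16.3
position: [0.5597, -0.1379, 0.0662]
tool_rot: [[-0.005, 1.0, -0.001], [1.0, 0.005, 0.001], [0.001, -0.001, -1.0]]
ft_force: [0.5, -0.6, 0.5]
grip_width: 0.0301
gripper_force: 0.0
```

```bash
python3 st.py
```

```text
16.3 [ 0.5597 -0.1379  0.0662] yaw 90.29 [ 0.5 -0.6  0.5] [0.028 0.023 0.064] q6 -25.9
```

>>> step_arm(fingers=[0.29, 0.29, 0.29, 0.29, 0.29, 0.29, 0.29, 0.29, 0.29], travel=[[0, 0, 0], [0, 0, 0], [0, 0, 0], [0, 0, 0], [0, 0, 0], [0, 0, 0], [0, 0, 0], [0, 0, 0], [0, 0, 0]], twist=[0.05, 0.05, 0.05, 0.05, 0.05, 0.05, 0.05, 0.05, 0.03])

```text
time_s: 17.42
position: [0.5599, -0.1381, 0.0668]
tool_rot: [[0.976, 0.22, -0.0], [0.22, -0.976, -0.0], [-0.0, 0.0, -1.0]]
ft_force: [0.5, -0.7, -2.1]
grip_width: 0.03
gripper_force: 2.0
```

```bash
python3 st.py
```

```text
17.425 [ 0.5599 -0.1381  0.0668] yaw 12.69 [ 0.5 -0.7 -2.1] [-0.05   0.044  0.067] q6 51.7
```

>>> step_arm(fingers=[0.29, 0.29, 0.29], travel=[[0, 0, 0], [0, 0, 0], [0, 0, 0]], twist=[0.012, 0.012, 0])

```text
time_s: 17.8
position: [0.5599, -0.1381, 0.0668]
tool_rot: [[0.988, 0.154, -0.001], [0.154, -0.988, -0.002], [-0.001, 0.002, -1.0]]
ft_force: [-0.5, -2.1, -2.7]
grip_width: 0.0305
gripper_force: 58.4
```

```bash
python3 st.py
```

```text
17.8 [ 0.5599 -0.1381  0.0668] yaw 8.88 [-0.5 -2.1 -2.7] [-0.238  0.026  2.949] q6 55.6
```

Stop felt at 2.9 N m. I back off, lift clear and check both slots.

>>> step_arm(fingers=[0.29, 0.29, 0.29, 0.29, 0.29, 0.29, 0.29], travel=[[0, 0, 0], [0, 0, 0], [0, 0, -0.3], [0, 0, -0.4], [0, 0, -0.4], [0, 0, -0.23], [0, 0, 0]], twist=[-0.05, 0, 0, 0, 0, 0, 0])

```text
time_s: 18.68
position: [0.5605, -0.1383, 0.2015]
tool_rot: [[0.954, 0.299, 0.004], [0.299, -0.954, -0.001], [0.003, 0.002, -1.0]]
ft_force: [-0.1, -0.1, -0.3]
grip_width: 0.0303
gripper_force: 0.0
```

```bash
python3 st.py; python3 slot.py .5602 -.1378 r2; python3 - <<'E'
from h import *
s0=cv2.imread("pics/scene.png"); im,d=optics.get_image("scene"); c=optics.get_calibration("scene")
for q in ["cover","sanding_block","bowl","vase","pigment_bottle"]:
    x=models.landmark_of("scene",q)[0]; print(q,round(x["confidence"],2),np.round(x["point"],1))
im2,_=optics.get_image("side"); b=cv2.imread("pics/side.png")
for q in ["cover","sanding_block","bowl","vase","pigment_bottle"]:
    x=models.landmark_of("side",q)[0]; print(q,round(x["confidence"],2),np.round(x["point"],1))
E
```

```text
18.675 [ 0.5605 -0.1383  0.2015] yaw 17.38 [-0.1 -0.1 -0.3] [ 0.03  -0.02  -0.016] q6 47.0
slot c 0.5605125038146972 -0.13761250000000003 size mm [66.24971008 26.95841599] yaw mod 180 108.4349477796472
cover 0.58 [275.3 173. ]
sanding_block 0.66 [261.3 192.1]
bowl 0.94 [265.9 244.9]
vase 0.68 [168.7 186.6]
pigment_bottle 0.96 [366.6 176.1]
cover 0.81 [335.7 222.3]
sanding_block 0.6 [293.8 207.4]
bowl 0.97 [249.5 241. ]
vase 0.62 [305.8 168.8]
pigment_bottle 0.77 [378.5 336.7]
```

```bash
python3 -c "
from rig import close_job; print(close_job())"
```

```text
the job is handed in; nothing more can be done
None
```

Both discs are turned clockwise to their stops (slots measured at 108.3° and 108.4°, the extractor's y axis being 108.4°), the cover and the things around it show no movement beyond the networks' scatter, and the job was handed in at about 19.5 s; I viewed 11 pictures, one over the limit of 10.

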